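Unclamp the tested board and lay out its rework kit on the tray

ROBOT

A 6-joint arm with a two-finger parallel gripper is mounted at the origin on a cart in front of the work surface, level with it; the furniture and walls round the work are solid. World frame = base frame: x ahead of the robot, y to its left, z up, the work surface at z = 0. Lengths are in m, angles in rad, forces in N, time in s.
With the tool pointing down it reaches from about 0.375 to 0.9 m from the base axis. Payload 3.1 kg.
Tool frame: the origin (TCP) lies on the centre line of the jaws, within the pads' length; the fingertips stand robot.tcp_to_tips ahead of it and the grasp point (between the pads) lies 3 mm ahead of it (robot.tcp_to_tips is the distance from the TCP to the fingertips, in m); z points along the fingers, y is the line along which they close (so a half turn about z gives the same grasp; the last joint's range is limited). The gripper opens to 87 mm and grips with 3 to 60 N. Pads are 19 mm wide; open, the fingers measure 117 mm over their backs; the gripper's body (75 mm by 190 mm) begins 51 mm behind the grasp point.
Start: joints at [-1.302, 0.527, 1.433, -0, 1.181, -0.178], TCP at [0.271, -0.563, 0.245] pointing down, gripper open.
Joint ranges: [-3.08, 3.08], [-0.75, 2.2], [0.22, 2.44], [-1.43, 4.57], [0, 2.65], [-2.85, 2.85]. Speed limits (rad/s): [2.79, 2.79, 3.14, 3.14, 3.14, 3.14].

INTERFACE

Orientations are given as a unit quaternion [x, y, z, w].
In Python, from rig import robot gives the robot as it stands. The module is installed in compiled form; this text tells all that it offers.
- The arm moves only by the shell command python3 -m jog 'ROWS' [FORCE]. ROWS is JSON, one flat list of numbers, 5 for each row, row after row: the finger opening in m, from 0 to 0.087, then the shift along the tool's x, y, z in m, then the turn about the tool's z in units of 10 degrees (1.0 is 10 degrees). In form: [claw, x, y, z, roll, claw, x, y, z, roll, ...]. A call has 1 to 20 rows; each row shifts and turns the commanded pose from where the row before left it, along the tool's axes as they then stand; what a row does not reach is not made up. A row lasts 1/8 s, in which the tool goes at most 62.5 mm and 10.7 degrees, less where a joint would pass 70% of its speed; a pose out of reach is approached as far as the arm can. A call with a gripper value outside its range is refused whole. The fingers move at their own pace and stop on an object; FORCE is the grip in N (left out, the last holds). Time passes only in rows, so rows that do not move let the fingers close. It gives the time, the measured TCP pose, the force, the opening and the grip force at its end, in the units of the state.
- robot.get_obs(): the state, without advancing time (a new reading comes with each control period).
- robot.camera(name): name is "scene" or "top"; returns the picture (480x640x3 uint8, blue, green, red); there is no depth.
- robot.camera_model(name): a dict with "fx", "fy", "cx", "cy" (pixels), "R" (3x3) and "t" (3): a world point X has camera coordinates R X + t. Camera axes: x right, y down, z forward; pixel columns grow to the right and rows downward; lengths in m; the calibration is good to about 2 mm. A picture is of the moment at which its call begins. camera_model takes no time and is no camera call.
- robot.hand_in(): hands the job in; it is judged then, once.
Trained networks look in the newest picture that a camera, given by its name, has taken for a name from the list of things; names that differ only in an ending like _2 or _b are one class to them, and where a whole thing is asked for, a point or a joint stands for the part that bears it (a point fixed in the world has none). Each returns a list of dicts, best first, with "conf" (0 to 1); they miss things now and then, are a little off and sometimes report something else, mostly with a low value. They report only what shows in the picture. A call takes as long as a camera call.
- robot.look_for(camera, label): "extent" ([centre column, centre row, width, height] in pixels, round what is visible of it).
- robot.outline_of(camera, label): "region" (480x640 bool, what is visible of it) and "extent" ([centre column, centre row, width, height] in pixels, round what is visible of it).
The state is a dict: "time": time; "q": joint angles; "joint_velocities": joint speeds; "joint_torque": joint torques, N m; "position": TCP position; "tool_rot": TCP orientation; "ft_force": force on the tool from outside, world axes, zero at the start; "moment": the same for the moment, N m; "grip_width": finger opening in m; "grip_force": force on a finger pad.
Only numpy, scipy, OpenCV 4.12 (cv2) and the standard library are available. Lean on these libraries where they do the work, as an engineer would, in place of code of your own. Each camera call takes 0.05 s, during which the arm holds its last target. There are 200 camera calls.

TASK

The blue board in the test fixture has been tested: flip the red-handled toggle clamp open, lift the board out and lay it, the same way round (silver socket towards the robot), in the middle of the rose-pink foam pad in the grey tray, then lay out its rework kit round it as the tray lies, with gaps of about 25 mm. The yellow-lidded tub goes straight to the right of the board's middle with the white pot centred on top of it, the red-lidded jar straight behind the tub, and the black module straight behind the board, lying parallel to it. Leave the copper wire reel and the amber tape roll where they are, leave the clamp open and let go of everything.

Things in the scene. Friction and masses are not known exactly. Their poses are not given: they have to be found in the camera images.
- blue_board: small blue circuit board 28 x 63 mm, 2 mm thick, 20 g, held in the test fixture at the start. Origin: centre of its underside; z up. Long axis y; at the -y end a silver socket block 14 (x) x 12 (y) mm, from 2 to 11 mm above the underside, centred 25 mm from the origin: pinch it across x. In the fixture and later in the tray +y points away from the robot
- black_module: small black circuit module 22 x 41 mm, 2 mm thick, 20 g, with a silver socket block at its -y end: 14 (x) x 12 (y) mm, from 2 to 11 mm above the underside, centred 14 mm from the origin; pinch it across x. Origin: centre of its underside, long axis y, z up
- red_jar: round white jar with a red lid, 35 mm across the lid (top 14 mm), 33 mm below it, 42 mm tall, 50 g. Origin: centre of its underside, z up
- yellow_tub: round tub with a flat yellow lid, 58 mm across the lid (top 12 mm), 55 mm below it, 36 mm tall, 50 g. Origin: centre of its underside, z up
- white_pot: small round all-white pot, 34 mm across its lid (top 10 mm), 32 mm below it, 30 mm tall, 60 g. Origin: centre of its underside, z up
- tray: fixed grey kitting tray on feet, 198 (x) x 170 (y) mm over its flange, card holder on its front. Origin: its centre at the bench; x to its back, away from the robot, y to its left. Inner floor 14 mm up, rim 27 mm up, floor 176 x 148 mm inside. A rose-pink foam pad with dark corner marks, 76 (x) x 40 (y) mm, top at z = 17 mm, is centred at x = -29, y = +36 mm
- test_fixture: fixed test fixture, plate 152 x 70 mm on feet, x away from the robot, y left. Origin: under the board's centre, at the feet. Board seat 26 mm up, between white stops that rise 5 mm over it: lift straight up. The toggle clamp's hold-down arm holds the board's far end down. Clamp handle: red grip 17 mm thick, upright in the plane y = 0, pivot at x = 85, z = 43 mm, top at z = 145 mm
- clamp_handle (a joint): clamp handle angle, rad: 0 = upright and locked, 1.25 = fully back (leaning to the fixture's +x, away from the board) with the hold-down arm standing up at x = 56, top 90 mm up. Dead centre at 0.1; push the grip back with about 2 N, past it the clamp springs open by itself and stays
- copper_reel: reel of copper-coloured wire with purple rims, 42 mm across, 13 mm tall: not part of the kit. Origin: centre of its underside
- amber_tape: amber tape roll lying flat, 60 mm across, 10 mm tall: not part of the kit. Origin: centre of its underside. It lies right of a bench microscope (eyepieces and a hanging lead from x = 0.45 m on, y = -0.22 to 0 m) that stands between fixture and tray: swing past it close to the robot

How it is judged:
On the way, in this order (a step that is already met when the one before it is completed fails the run):
1. the toggle clamp is flipped open (value of joint clamp_handle above 0.9 rad), for 0.2 s.
2. the blue board lies on the foam pad of the tray, socket towards the robot (x of blue_board in the frame of tray between -0.041 and -0.017 m and y of blue_board in the frame of tray between 0.024 and 0.048 m and z of blue_board in the frame of tray between 0.013 and 0.021 m and angle between blue_board's own z axis and vertical below 0.08 rad and angle between the y axis of blue_board and the x axis of tray, either way round below 0.2 rad and y of tray in the frame of blue_board above 0 m and linear speed of blue_board below 0.02 m/s), for 0.2 s.
At the end, for the whole second after the job is handed in: Clamp open (over 0.9 rad); board flat on the pad within 12 mm, socket to the front; tub 25 mm to its right and module 25 mm behind it (15 mm each way; module parallel to 0.3 rad), jar 25 mm behind the tub (15 to 22 mm), upright on the tray floor; pot on the tub within 11 mm; all still (all of step 2 and value of joint clamp_handle above 0.9 rad and x of yellow_tub in the frame of blue_board between 0.053 and 0.083 m and y of yellow_tub in the frame of blue_board between -0.015 and 0.015 m and z of yellow_tub in the frame of tray between 0.01 and 0.018 m and angle between each of yellow_tub, white_pot, red_jar, black_module's own z axis and vertical below 0.1 rad and horizontal distance between white_pot and yellow_tub below 0.011 m and z of white_pot in the frame of yellow_tub between 0.032 and 0.04 m and horizontal distance between red_jar and yellow_tub between 0.057 and 0.087 m and x of red_jar in the frame of blue_board between 0.046 and 0.09 m and y of red_jar in the frame of blue_board between 0.05 and 0.094 m and z of red_jar in the frame of tray between 0.01 and 0.018 m and x of black_module in the frame of blue_board between -0.015 and 0.015 m and y of black_module in the frame of blue_board between 0.062 and 0.092 m and z of black_module in the frame of tray between 0.01 and 0.018 m and angle between the y axis of black_module and the y axis of blue_board, either way round below 0.3 rad and linear speed of each of black_module, red_jar, yellow_tub, white_pot below 0.02 m/s); the robot touches nothing.
It fails at once if the board is forced out under the closed clamp (z of blue_board in the frame of test_fixture above 0.036 m and value of joint clamp_handle below 0.5 rad).
It fails at once if the copper reel or the amber tape roll is moved by more than 25 mm (distance of any of copper_reel, amber_tape from where it was at the start of the episode above 0.025 m).
It also fails if it takes over 122 s, if anything falls off the work surface, if the arm or the gripper's body presses on something with over 40 N, if the wrist force passes 120 N, or if a joint passes its speed limit or range.

## Working session

There is one attempt and no reset: what is moved stays moved. The work goes in short steps, Python scripts to look and compute and a shell command to move; the robot and the scene stay as the last step left them, time stands still between calls to the robot, and variables do not carry over. Pictures are saved under pics/ and viewed, at most 14 in all, crops included, and the job is handed in when it is done.

```bash
mkdir -p pics
cat > h.py <<'E'
import numpy as np,cv2
from rig import robot
from scipy.spatial.transform import Rotation as Ro
def ray(cam,u,v,z):
    m=robot.camera_model(cam);R=np.array(m["R"]);t=np.array(m["t"])
    d=R.T@np.array([(u-m["cx"])/m["fx"],(v-m["cy"])/m["fy"],1]);c=-R.T@t
    return c+d*(z-c[2])/d[2]
def proj(cam,X):
    m=robot.camera_model(cam);p=np.array(m["R"])@np.array(X)+np.array(m["t"])
    return m["fx"]*p[0]/p[2]+m["cx"],m["fy"]*p[1]/p[2]+m["cy"]
E
python3 - <<'E'
from h import *
o=robot.get_obs();print({k:np.round(v,3).tolist() for k,v in o.items()},robot.tcp_to_tips)
for c in("scene","top"):
    cv2.imwrite(f"pics/{c}0.png",robot.camera(c)); m=robot.camera_model(c);R=np.array(m["R"]);print(c,-R.T@np.array(m["t"]),m["fx"],R.round(2).tolist())
    for l in "blue_board black_module red_jar yellow_tub white_pot tray test_fixture clamp_handle copper_reel amber_tape".split():
        r=robot.outline_of(c,l)[:2]
        for q in r:
            print(l,round(q["conf"],2),np.round(q["extent"]).tolist(),cv2.minAreaRect(np.argwhere(q["region"])[:,::-1].astype(np.float32)) if c=="top" else "")
E
```

```text
{'time': 0.0, 'q': [-1.302, 0.528, 1.434, -0.0, 1.181, -0.178], 'joint_velocities': [0.001, -0.001, 0.0, 0.001, 0.001, -0.001], 'joint_torque': [0.0, -44.004, -17.66, 0.063, 0.058, -0.0], 'position': [0.27, -0.563, 0.244], 'tool_rot': [0.975, 0.222, -0.0, -0.001], 'ft_force': [0.238, 0.156, 0.397], 'moment': [-0.037, 0.005, 0.02], 'grip_force': 0.0, 'grip_width': 0.087} 0.022
scene [-0.20168489  0.67489557  0.69785056] 437.0961449366643 [[-0.71, -0.71, -0.01], [-0.39, 0.4, -0.83], [0.59, -0.58, -0.56]]
red_jar 0.63 [238.0, 290.0, 14.0, 25.0] 
yellow_tub 0.78 [262.0, 303.0, 27.0, 24.0] 
white_pot 0.57 [201.0, 312.0, 21.0, 19.0] 
tray 0.59 [290.0, 264.0, 97.0, 64.0] 
copper_reel 0.56 [183.0, 346.0, 21.0, 14.0] 
amber_tape 0.48 [238.0, 291.0, 19.0, 24.0] 
top [0.34927327 0.00636445 1.27516401] 493.59791115492965 [[0.03, -1.0, -0.01], [-0.99, -0.02, -0.11], [0.11, 0.02, -0.99]]
blue_board 0.46 [481.0, 246.0, 6.0, 25.0] ((482.0, 246.0), (24.0, 10.0), 90.0)
black_module 0.5 [197.0, 267.0, 11.0, 13.0] ((195.0, 267.0000305175781), (8.944271087646484, 16.099689483642578), 26.56505012512207)
r
[... 249 characters left out ...]
 1.3322197198867798)
yellow_tub 0.61 [232.0, 265.0, 22.0, 26.0] ((231.0, 266.5), (21.0, 22.0), 90.0)
white_pot 0.51 [197.0, 238.0, 16.0, 16.0] ((195.0, 234.5), (13.0, 14.0), 90.0)
tray 0.64 [296.0, 243.0, 72.0, 81.0] ((294.03900146484375, 240.55569458007812), (66.9488754272461, 77.2895278930664), 3.6522226333618164)
test_fixture 0.66 [482.0, 232.0, 35.0, 61.0] ((482.5, 233.5), (63.0, 33.0), 90.0)
clamp_handle 0.54 [490.0, 211.0, 19.0, 20.0] ((490.2904357910156, 210.84107971191406), (7.641989231109619, 24.81029510498047), 42.87890625)
copper_reel 0.48 [163.0, 248.0, 13.0, 18.0] ((164.5, 249.0), (14.0, 15.0), 90.0)
amber_tape 0.72 [446.0, 217.0, 25.0, 22.0] ((446.0, 214.0), (22.0, 22.0), 90.0)
```

View pics/top0.png

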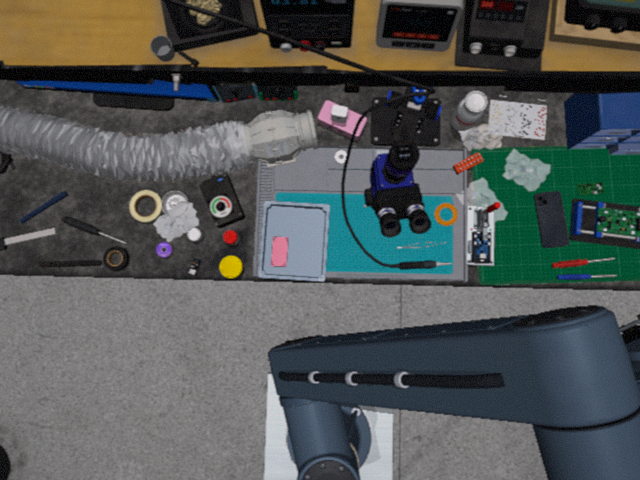

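View pics/scene0.png

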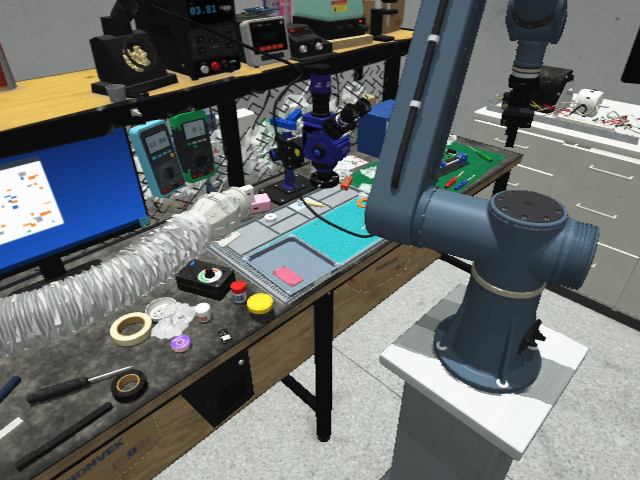

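The top view shows the fixture at about (482,233), tray (294,241), tub (231,267), jar (231,238), pot (195,235), module (194,267), reel (164,249) and tape (446,214). I'll zoom in and compute the positions.

Run:
```python
from h import *
im=cv2.imread("pics/top0.png")
a=cv2.resize(im[195:285,150:350],None,fx=4,fy=4,interpolation=cv2.INTER_CUBIC)
b=cv2.resize(im[190:280,430:530],None,fx=2.5,fy=2.5,interpolation=cv2.INTER_CUBIC)
c=np.zeros((585,800,3),np.uint8);c[:360]=a;c[360:,:250]=b;
s=cv2.imread("pics/scene0.png")[270:350,160:300];c[360:560,250:600]=cv2.resize(s,None,fx=2.5,fy=2.5,interpolation=cv2.INTER_CUBIC)
cv2.imwrite("pics/z0.png",c)
def colour(name,cond,box,z):
    x0,y0,x1,y1=box;hsv=cv2.cvtColor(im,cv2.COLOR_BGR2HSV)[y0:y1,x0:x1].astype(int)
    m=cond(hsv[...,0],hsv[...,1],hsv[...,2]);p=np.argwhere(m)[:,::-1]+[x0,y0]
    print(name,len(p),p.mean(0).round(1),ray("top",*p.mean(0),z).round(4)[:2]);
    if len(p)>4: print("   ",cv2.minAreaRect(p.astype(np.float32)))
colour("tub",lambda h,s,v:(h>18)&(h<35)&(s>150),(215,250,248,282),.036)
colour("jar",lambda h,s,v:((h<8)|(h>172))&(s>150),(218,225,244,252),.042)
colour("pot",lambda h,s,v:(s<40)&(v>170),(184,226,204,243),.03)
colour("modsilver",lambda h,s,v:(s<60)&(v>120),(184,256,204,277),.011)
colour("reel",lambda h,s,v:(h>120)&(h<160)&(s>80),(152,238,176,262),.013)
colour("pad",lambda h,s,v:((h<8)|(h>165))&(s>60)&(v>120),(264,225,300,272),.017)
colour("handle",lambda h,s,v:((h<8)|(h>172))&(s>150),(480,195,508,222),.14)
colour("board",lambda h,s,v:(h>95)&(h<125)&(s>100),(466,215,500,268),.028)
colour("tape",lambda h,s,v:(h>8)&(h<25)&(s>130),(430,198,462,232),.01)
```

```text
tub 459 [230.7 266.5] [0.4143 0.2581]
    ((230.5, 266.5), (23.0, 23.0), 90.0)
jar 164 [229.8 236.4] [0.4898 0.2625]
    ((229.73448181152344, 233.81381225585938), (18.8513240814209, 14.117733001708984), 85.2363510131836)
pot 114 [193.5 233.6] [0.4962 0.3584]
    ((192.0, 233.0), (12.0, 14.0), 90.0)
modsilver 29 [191.9 271.1] [0.4015 0.3624]
    ((192.39999389648438, 270.20001220703125), (5.366562843322754, 7.155416965484619), 26.56505012512207)
reel 193 [163.4 249.4] [0.4555 0.4389]
    ((163.5, 249.0), (16.0, 15.0), 90.0)
pad 450 [279.3 251.3] [0.4574 0.1389]
    ((279.2335205078125, 251.23095703125), (15.318116188049316, 29.353784561157227), 4.085616588592529)
handle 62 [493.3 206.8] [ 0.5622 -0.3675]
    ((492.9000244140625, 206.80003356933594), (4.919349670410156, 14.310833930969238), 63.43495178222656)
board 165 [481.5 246.8] [ 0.4799 -0.3733]
    ((482.0, 246.0), (24.0, 12.0), 90.0)
tape 235 [445.7 214.1] [ 0.5648 -0.2877]
    ((445.5, 214.0), (22.0, 21.0), 90.0)
```

View pics/z0.png

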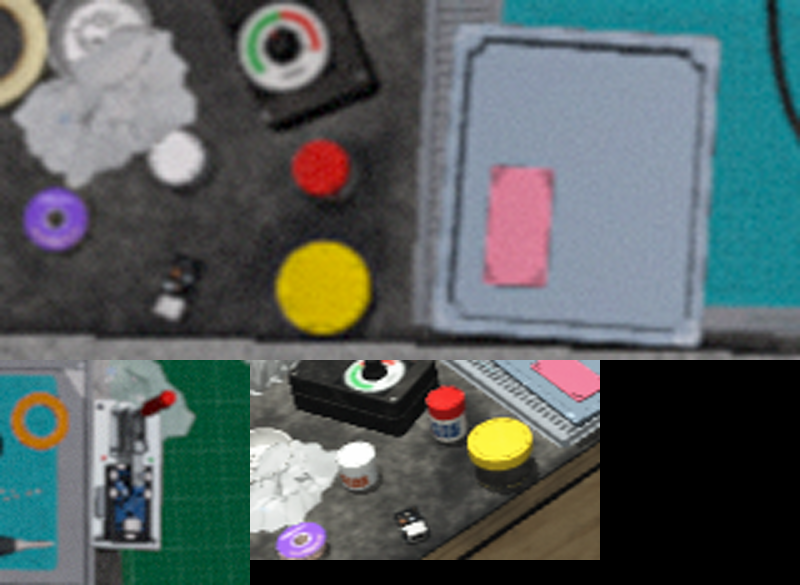

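Run:
```python
from h import *
A=lambda X,Y,z:ray("top",150+X/4,195+Y/4,z)[:2]
B=lambda X,Y,z:ray("top",430+X/2.5,190+(Y-360)/2.5,z)[:2]
def yaw(d):return np.degrees(np.arctan2(d[1],d[0]))
TL,TR,BR,BL=[A(*p,.017) for p in((490,166),(553,168),(547,286),(484,285))]
c=(TL+TR+BL+BR)/4;print("pad",c,yaw(TL-BL),yaw(TR-BR))
f=[A(*p,.027) for p in((455,26),(720,38),(698,345),(432,330))]
print("tray",sum(f)/4,yaw(f[0]-f[3]),yaw(f[1]-f[2]),yaw(f[0]-f[1])-90,np.linalg.norm(f[0]-f[3]))
print("pot",A(177,158,.03),"tub",A(323,287,.036),"jar",A(320,167,.042),"reel",A(55,219,.013))
s=A(168,305,.011);e=A(182,270,.004);print("mod sock",s,"far",e,yaw(e-s)-90)
print("fix sock",B(132,524,.037),"handle top",B(167,397,.145),"plateBL",B(92,546,.02),"BR",B(157,549,.02),"TL",B(97,403,.02),yaw(B(97,403,.02)-B(92,546,.02)))
# scene cross-check for objects
S=lambda X,Y,z:ray("scene",160+(X-250)/2.5,270+(Y-360)/2.5,z)[:2]
print("scene pot",S(358,451,.03),"tub",S(500,437,.036),"jar",S(445,397,.042),"modsock",S(415,532,.011))
```

```text
pad [0.45679606 0.13802616] -0.790031601100826 -1.0141580038675349
tray [0.48402316 0.10117781] -2.080900160894581 -2.6924646396271616 -1.340832979964361 0.19534176017989774
pot [0.49401924 0.35620139] tub [0.41375368 0.25788936] jar [0.48902675 0.26202354] reel [0.45456374 0.43778866]
mod sock [0.40107789 0.36222147] far [0.42418965 0.35633143] -104.29749919345635
fix sock [ 0.45697292 -0.37372816] handle top [ 0.56611917 -0.37398085] plateBL [ 0.43510675 -0.33835322] BR [ 0.43365248 -0.40388883] TL [ 0.5822417  -0.34445479] -2.374648660514489
scene pot [0.49596225 0.35085571] tub [0.41488393 0.25403564] jar [0.48897369 0.25949745] modsock [0.39606868 0.36222906]
```

Everything is located, so I'm moving to the clamp handle now.

```bash
python3 -m jog '[0,0,0,0,0.9, 0,0,0,0,0.9, 0,0,0,0,0.96, 0,0.033,-0.024,0,0, 0,0.033,-0.024,0,0, 0,0.033,-0.024,0,0, 0,0.033,-0.024,0,0, 0,0.033,-0.024,0,0, 0,0.033,-0.024,0,0, 0,0.033,-0.024,0,0, 0,0.025,-0.02,0,0, 0,0,0,0,0]'
```

```text
time: 2.6
position: [0.5346, -0.3824, 0.2444]
tool_rot: [1.0, -0.015, 0.0, -0.0]
ft_force: [-0.8, -0.5, 0.5]
grip_width: 0.0004
grip_force: 0.0
```

```bash
python3 -m jog '[0,-0.003,-0.008,0.03,0, 0,0,0,0.04,0, 0,0,0,0.025,0, 0,0.01,0,0,0, 0,0.01,0,0,0, 0,0.01,0,0,0, 0,0.01,0,0,0, 0,0.01,0,0,0, 0,0.01,0,0,0, 0,0,0,0,0, 0,-0.02,0,-0.03,0, 0.04,-0.03,0,-0.03,0, 0.04,-0.03,0,0,0, 0.04,-0.03,0,0,0]'
python3 - <<'E'
from h import *
o=robot.get_obs();print(o["ft_force"])
for c in("scene","top"):
    im=robot.camera(c);cv2.imwrite(f"pics/{c}1.png",im)
t=cv2.imread("pics/top1.png")[190:280,430:530];cv2.imwrite("pics/z1.png",np.hstack([cv2.resize(t,(400,360),interpolation=cv2.INTER_CUBIC),cv2.resize(cv2.imread("pics/scene1.png")[130:310,330:530],(400,360))]))
E
```

```text
time: 4.35
position: [0.4791, -0.3744, 0.2103]
tool_rot: [1.0, -0.017, 0.0, 0.0]
ft_force: [0.1, -0.1, 0.1]
grip_width: 0.0226
grip_force: 0.0
[ 0.08021764 -0.08339076  0.13695544]
```

View pics/z1.png

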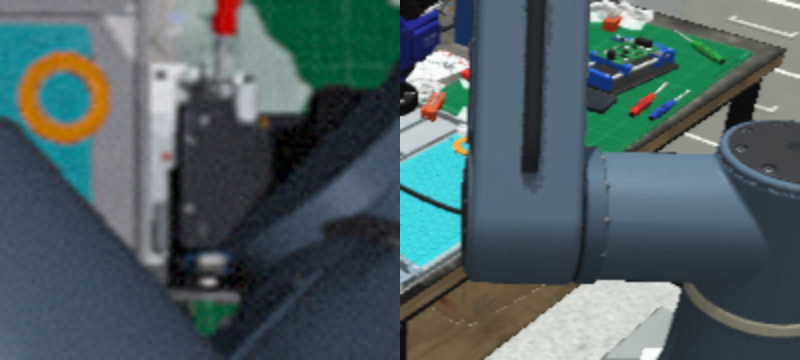

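The handle now leans fully back (red grip at the top of the left pane), so the clamp is open. Next I descend to the board's socket.

```bash
python3 -m jog '[0.04,-0.011,-0.0005,0.03,0, 0.04,-0.011,0,0.03,0, 0.04,0,0,0.03,0, 0.04,0,0,0.03,0, 0.04,0,0,0.02,0, 0.04,0,0,0.01,0, 0.04,0,0,0.003,0, 0.04,0,0,0.001,0, 0.04,0,0,0,0]' 12
python3 - <<'E'
from h import *
im=robot.camera("top");cv2.imwrite("pics/z2.png",cv2.resize(im[190:290,420:540],(720,600),interpolation=cv2.INTER_CUBIC))
E
```

```text
time: 5.58
position: [0.4586, -0.3735, 0.0563]
tool_rot: [1.0, -0.017, 0.001, 0.001]
ft_force: [0.2, 0.6, -0.2]
grip_width: 0.04
grip_force: 0.0
```

View pics/z2.png

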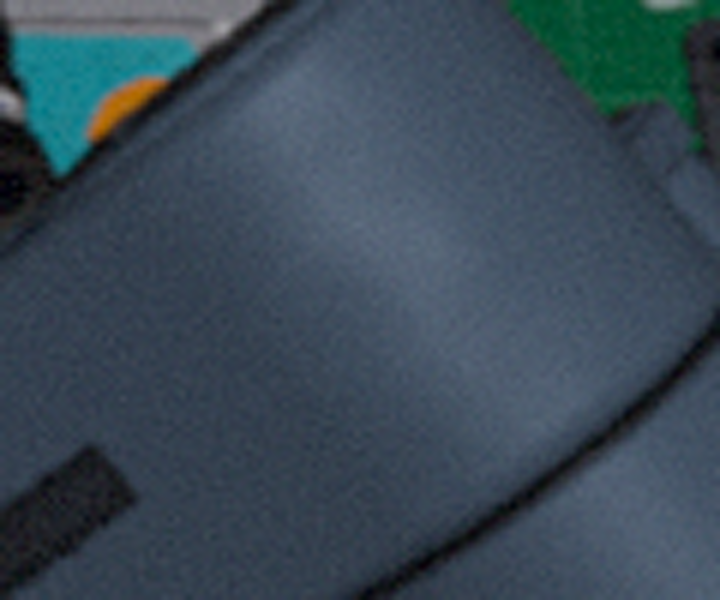

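The arm hides everything in that view, so I go by feel: down about 3 mm and close.

```bash
python3 -m jog '[0.04,-0.001,0,0.0015,0, 0.04,0,0,0.0015,0, 0.04,0,0,0,0]' 12;  python3 -m jog '[0.01,0,0,0,0, 0.01,0,0,0,0, 0.01,0,0,0,0, 0.01,0,0,0,0, 0.01,0,0,0,0, 0.01,0,0,0,0]' 15
```

```text
time: 6.0
position: [0.4571, -0.373, 0.0525]
tool_rot: [1.0, -0.017, -0.0, -0.0]
ft_force: [-0.4, -0.0, -0.1]
grip_width: 0.0401
grip_force: 0.0
time: 6.75
position: [0.4572, -0.3731, 0.0525]
tool_rot: [1.0, -0.017, -0.0, 0.0]
ft_force: [0.6, -0.2, 0.8]
grip_width: 0.0264
grip_force: 15.0
```

Stopped at 26 mm where the socket should give 14 mm. The tips are probably on the stops, so I'll open, rise 2.5 mm and close again.

```bash
python3 -m jog '[0.04,0,0,0,0, 0.04,0,0,0,0, 0.04,0,0,-0.0025,0, 0.04,0,0,0,0, 0.01,0,0,0,0, 0.01,0,0,0,0, 0.01,0,0,0,0, 0.01,0,0,0,0, 0.01,0,0,0,0, 0.01,0,0,0,0]' 15
```

```text
time: 8.0
position: [0.4572, -0.373, 0.055]
tool_rot: [1.0, -0.017, -0.0, -0.0]
ft_force: [-0.1, 0.2, -0.4]
grip_width: 0.014
grip_force: 15.0
```

```bash
python3 -m jog '[0.01,0,0,0,0, 0.01,0,0,-0.004,0, 0.01,0,0,-0.008,0, 0.01,0,0,-0.02,0, 0.01,0,0,-0.03,0, 0.01,0,0,-0.04,0, 0.01,0,0,-0.04,0, 0.01,0,0,-0.03,0, 0.01,0,0,0,0]' 20
python3 - <<'E'
from h import *
im=robot.camera("top");o=robot.get_obs();print(o["q"],o["ft_force"])
E
```

```text
time: 9.12
position: [0.4584, -0.3743, 0.2304]
tool_rot: [1.0, -0.017, 0.002, 0.003]
ft_force: [0.2, 0.1, 0.2]
grip_width: 0.0142
grip_force: 20.0
[-8.73576352e-01  4.98672024e-01  1.54088386e+00  8.75969162e-07
  1.09916688e+00  7.31043101e-01] [ 0.02274613 -0.06080067  0.1901136 ]
```

Board held (14.2 mm). Carrying it across close to the robot.

```bash
python3 -m jog '[0.01,-0.02,0,0,0, 0.01,-0.03,0,0,0, 0.01,-0.026,-0.015,0,0, 0.01,-0.002,-0.03,0,0, 0.01,-0.0015,-0.045,0,0, 0.01,-0.0015,-0.045,0,0, 0.01,-0.0015,-0.045,0,0, 0.01,-0.0015,-0.045,0,0, 0.01,-0.0015,-0.045,0,0, 0.01,-0.0015,-0.045,0,0, 0.01,-0.0015,-0.045,0,0, 0.01,-0.0015,-0.045,0,0, 0.01,-0.0015,-0.045,0,0, 0.01,0.01,-0.045,0,0, 0.01,0.02,-0.03,0,0, 0.01,0.02,-0.02,0,0, 0.01,0,0,0,0, 0.01,0,0,0,0]'
```

```text
time: 11.42
position: [0.4324, 0.1724, 0.2259]
tool_rot: [1.0, -0.017, -0.002, 0.0]
ft_force: [-0.5, -0.3, -1.6]
grip_width: 0.0142
grip_force: 20.0
```

```bash
python3 -m jog '[0.01,0,0.017,0.02,0, 0.01,0.001,0.017,0.03,0, 0.01,0,0,0.03,0, 0.01,0,0,0.03,0, 0.01,0,0,0.03,0, 0.01,0,0,0.02,0, 0.01,0,0,0.008,0, 0.01,0,0,0,0]'
python3 - <<'E'
from h import *
im=robot.camera("scene");print(proj("scene",[.457,.138,.017]))
u,v=map(int,proj("scene",[.457,.138,.017]));cv2.imwrite("pics/z3.png",cv2.resize(im[v-60:v+60,u-80:u+80],(800,600),interpolation=cv2.INTER_CUBIC))
E
```

```text
time: 12.42
position: [0.4333, 0.1385, 0.059]
tool_rot: [1.0, -0.017, -0.001, 0.0]
ft_force: [0.7, 1.0, 0.3]
grip_width: 0.0141
grip_force: 20.0
(np.float64(286.9164014318081), np.float64(275.87421115101364))
```

View pics/z3.png

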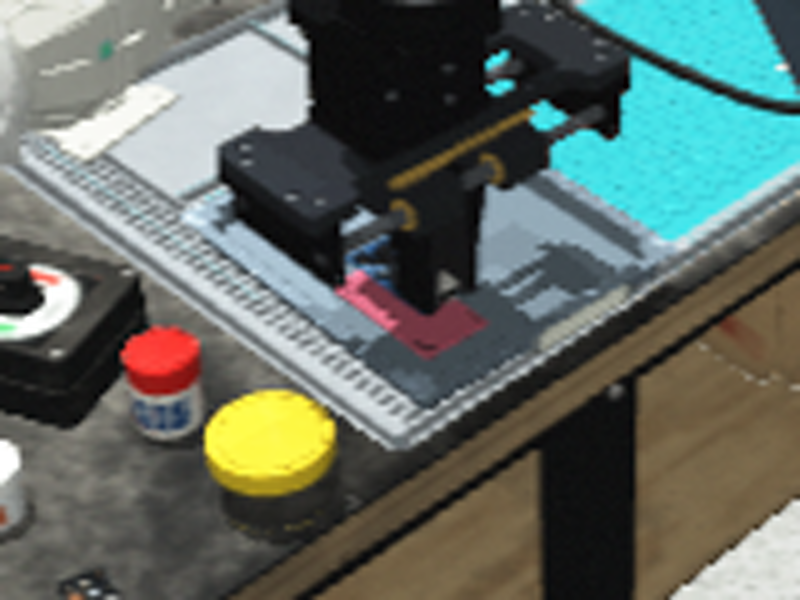

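Board sits in the hand (blue at about (365,255)) above the pink pad. Lowering it and releasing.

```bash
python3 -m jog '[0.01,0,0,0.006,0, 0.01,0,0,0.004,0, 0.01,0,0,0.002,0, 0.01,0,0,0,0]'; python3 -m jog '[0.03,0,0,0,0, 0.03,0,0,0,0, 0.03,0,0,0,0, 0.03,0,0,-0.02,0, 0.03,0,0,-0.03,0, 0.03,0,0,-0.05,0, 0.03,0,-0.02,-0.05,0, 0.05,0,-0.05,-0.03,0, 0.087,0,-0.05,0,0, 0.087,0,0,0,0, 0.087,0,0,0,0]'
python3 - <<'E'
from h import *
for c in("top","scene"):
    im=robot.camera(c);cv2.imwrite(f"pics/{c}4.png",im)
    for l in("blue_board","black_module"): print(c,l,[(round(q["conf"],2),q["extent"]) for q in robot.look_for(c,l)[:2]])
a=cv2.imread("pics/top4.png")[195:285,235:335];b=cv2.imread("pics/scene4.png")[215:305,240:340]
cv2.imwrite("pics/z4.png",np.hstack([cv2.resize(x,(400,360),interpolation=cv2.INTER_CUBIC) for x in(a,b)]))
E
```

```text
time: 12.98
position: [0.434, 0.1391, 0.0469]
tool_rot: [1.0, -0.017, -0.0, 0.0]
ft_force: [0.6, -0.6, -0.2]
grip_width: 0.0141
grip_force: 20.0
time: 14.35
position: [0.4373, 0.2585, 0.2266]
tool_rot: [1.0, -0.017, -0.001, 0.001]
ft_force: [-0.4, 0.0, 0.0]
grip_width: 0.0623
grip_force: 0.0
top blue_board [(0.82, [280.1, 249.8, 13.9, 27.1])]
top black_module []
scene blue_board []
scene black_module [(0.64, [223.6, 336.8, 13.8, 11.9])]
```

View pics/z4.png

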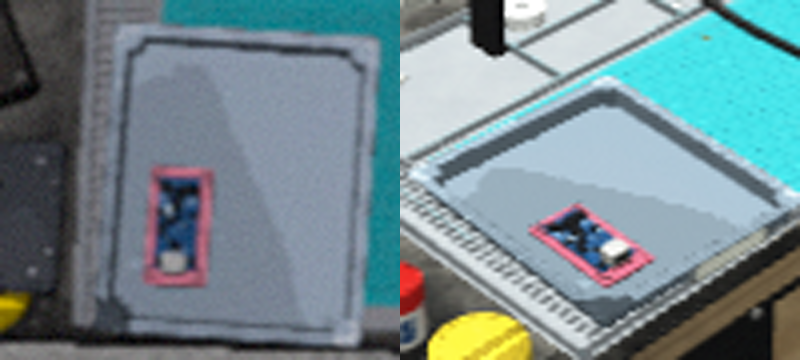

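Board lies centred on the pad (top zoom centre (180,226), pad (178,226)), socket to the front. Next is the tub.

```bash
python3 -m jog '[0.087,-0.012,0.001,0.03,0, 0.087,-0.011,0.001,0.04,0, 0.087,0,0,0.04,0, 0.087,0,0,0.03,0, 0.087,0,0,0.02,0, 0.087,0,0,0.015,0, 0.087,0,0,0.007,0, 0.087,0,0,0,0, 0.05,0,0,0,0, 0.05,0,0,0,0, 0.05,0,0,0,0, 0.05,0,0,0,0, 0.05,0,0,0,0, 0.05,0,0,0,0]' 15
```

```text
time: 16.4
position: [0.4152, 0.2578, 0.0453]
tool_rot: [1.0, -0.017, 0.0, -0.0]
ft_force: [-1.0, 0.5, 4.3]
grip_width: 0.0576
grip_force: 15.0
```

Tub gripped. I lift it and turn −90° so the gripper body stays clear of the microscope lead.

```bash
python3 -m jog '[0.05,0,0,-0.01,0, 0.05,0,0,-0.03,0, 0.05,0,0,-0.04,0, 0.05,0,0,-0.03,-1, 0.05,0,0,0,-1, 0.05,0,0,0,-1, 0.05,0,0,0,-1, 0.05,0,0,0,-1, 0.05,0,0,0,-1, 0.05,0,0,0,-1, 0.05,0,0,0,-1, 0.05,0,0,0,-1, 0.05,-0.03,0.006,0,0, 0.05,-0.045,0.012,0,0, 0.05,-0.045,0.008,0,0, 0.05,-0.045,0.008,0,0, 0.05,-0.02,0,0,0, 0.05,0,0,0,0]'
```

```text
time: 18.65
position: [0.4427, 0.0705, 0.1553]
tool_rot: [0.72, 0.694, -0.0, -0.0]
ft_force: [0.7, -0.6, -1.0]
grip_width: 0.0571
grip_force: 15.0
```

```bash
python3 -m jog '[0.05,0,0.012,0.03,0, 0.05,0,0,0.03,0, 0.05,0,0,0.02,0, 0.05,0,0,0.01,0, 0.05,0,0,0.004,0, 0.05,0,0,0.001,0, 0.05,0,0,0,0]'
```

```text
time: 19.52
position: [0.4551, 0.0713, 0.0606]
tool_rot: [0.719, 0.695, 0.0, 0.0]
ft_force: [-0.0, 0.2, 0.6]
grip_width: 0.0572
grip_force: 15.0
```

```bash
python3 -m jog '[0.05,0,0,0.0012,0, 0.075,0,0,0,0, 0.075,0,0,0,0, 0.075,0,0,0,0, 0.075,0,0,0,0, 0.075,0,0,-0.03,0, 0.075,0,0,-0.04,0, 0.075,0,0,-0.04,0, 0.075,0.03,0.007,0,0, 0.075,0.05,0.01,0,0, 0.075,0.05,0.01,0,0, 0.075,0.04,0,0,0, 0.075,0.02,0,0,0, 0.075,0,0,0,0]'; python3 -m jog '[0.06,0,0,0,1, 0.06,0,0,0,1, 0.06,0,0,0,1, 0.06,0,0,0,1, 0.06,0,0,0,1, 0.06,0,0,0,1, 0.06,0,0,0,1, 0.06,0,0,0,1, 0.06,0,0,0,1, 0.06,0,0,0,0]'
python3 - <<'E'
from h import *
im=robot.camera("scene");cv2.imwrite("pics/s5.png",im);print(robot.look_for("scene","yellow_tub")[:1])
hs=cv2.cvtColor(im,cv2.COLOR_BGR2HSV);m=((hs[...,0]>18)&(hs[...,0]<35)&(hs[...,1]>150));m[:, :250]=0;m[:240]=0;m[300:]=0
p=np.argwhere(m)[:,::-1];print(len(p),p.mean(0),proj("scene",[.4545,.0705,.05]),ray("scene",*p.mean(0),.046))
E
```

```text
time: 21.28
position: [0.4877, 0.2607, 0.1686]
tool_rot: [0.718, 0.696, -0.0, 0.0]
ft_force: [-0.1, -0.8, -0.5]
grip_width: 0.0752
grip_force: 0.0
time: 22.52
position: [0.488, 0.2585, 0.1687]
tool_rot: [1.0, -0.017, -0.001, 0.0]
ft_force: [0.7, -1.1, -0.7]
grip_width: 0.0598
grip_force: 0.0
[{'extent': [310.5, 255.4, 21.2, 17.5], 'conf': 0.81}]
293 [307.48122867 255.6894198 ] (np.float64(307.08865195265207), np.float64(254.06798208313378)) [0.45280902 0.07086318 0.046     ]
```

Tub is within 2 mm of its target. Now the jar.

```bash
python3 -m jog '[0.06,0.001,-0.002,0.03,0, 0.06,0,0,0.04,0, 0.06,0,0,0.03,0, 0.06,0,0,0.015,0, 0.06,0,0,0.005,0, 0.06,0,0,0,0, 0.025,0,0,0,0, 0.025,0,0,0,0, 0.025,0,0,0,0, 0.025,0,0,0,0, 0.025,0,0,0,0, 0.025,0,0,0,0]' 15; python3 -m jog '[0.025,0,0,-0.01,0, 0.025,0,0,-0.03,0, 0.025,0,0,-0.04,0, 0.025,0,0,-0.03,-1, 0.025,0,0,0,-1, 0.025,0,0,0,-1, 0.025,0,0,0,-1, 0.025,0,0,0,-1, 0.025,0,0,0,-1, 0.025,0,0,0,-1, 0.025,0,0,0,-1, 0.025,0,0,0,-1, 0.025,-0.03,0.005,0,0, 0.025,-0.045,0.012,0,0, 0.025,-0.045,0.012,0,0, 0.025,-0.045,0.01,0,0, 0.025,-0.027,0.005,0,0, 0.025,0,0,0,0]'
```

```text
time: 24.12
position: [0.4895, 0.2623, 0.0493]
tool_rot: [1.0, -0.017, 0.0, -0.0]
ft_force: [-0.0, 0.0, 5.4]
grip_width: 0.0348
grip_force: 15.0
time: 26.38
position: [0.5271, 0.067, 0.159]
tool_rot: [0.72, 0.694, 0.0, 0.0]
ft_force: [-0.3, 0.8, -1.4]
grip_width: 0.0342
grip_force: 15.0
```

```bash
python3 -m jog '[0.025,0.001,-0.0005,0.03,0, 0.025,0,0,0.03,0, 0.025,0,0,0.02,0, 0.025,0,0,0.01,0, 0.025,0,0,0.0035,0, 0.025,0,0,0.0015,0, 0.025,0,0,0,0]';python3 -m jog '[0.045,0,0,0,0, 0.045,0,0,0,0, 0.045,0,0,0,0, 0.045,0,0,-0.03,0, 0.045,0,0,-0.04,0, 0.045,0,0,-0.04,0, 0.045,0.03,-0.01,0,0, 0.045,0.05,-0.02,0,0, 0.045,0.05,-0.02,0,0, 0.045,0.05,-0.02,0,0, 0.045,0.05,-0.02,0,0, 0.045,0.045,-0.02,0,0, 0.045,0.02,0,0,0, 0.045,0,0,0,0]'
python3 - <<'E'
from h import *
im=robot.camera("scene");cv2.imwrite("pics/s6.png",im)
tp=robot.camera("top");cv2.imwrite("pics/t6.png",tp)
a=cv2.resize(im[215:305,240:340],(400,360),interpolation=cv2.INTER_CUBIC)
b=cv2.resize(cv2.imread("pics/scene4.png")[322:352,208:240],(400,375),interpolation=cv2.INTER_CUBIC)[:360]
cv2.imwrite("pics/z6.png",np.hstack([a,b]))
E
```

```text
time: 27.25
position: [0.5267, 0.0699, 0.0645]
tool_rot: [0.719, 0.695, 0.0, 0.0]
ft_force: [-0.4, -0.5, 0.1]
grip_width: 0.0344
grip_force: 15.0
time: 29.0
position: [0.4268, 0.3693, 0.1739]
tool_rot: [0.718, 0.696, 0.001, 0.0]
ft_force: [0.1, 0.6, 0.1]
grip_width: 0.0449
grip_force: 0.0
```

View pics/z6.png

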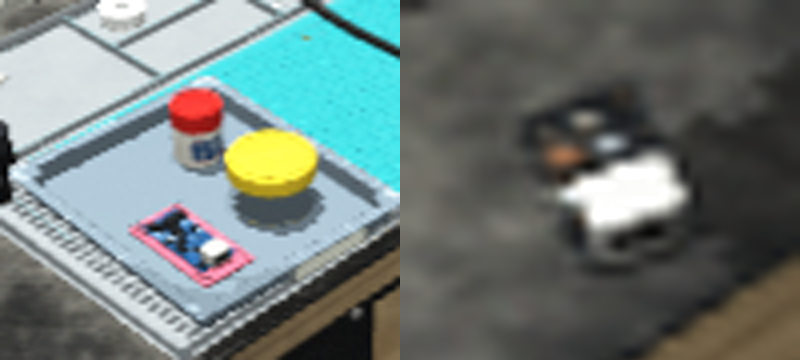

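Jar, tub and board stand right in the tray. The right pane shows the module, with outline corners at about (525,125), (635,85), (685,225) and (570,260) and its socket at (625,195).

Run:
```python
from h import *
P=[ray("scene",(x-400)/12.5+208,322+y/12.5,.002)[:2] for x,y in((525,125),(635,85),(685,225),(570,260))]
c=sum(P)/4;d=(P[0]+P[1]-P[2]-P[3])/2;a=np.degrees(np.arctan2(d[1],d[0]));print(np.round(P,4),c,np.linalg.norm(d),a)
w=P[0]-P[1];print(np.linalg.norm(w),np.degrees(np.arctan2(w[1],w[0]))-90,"sock",c-.014*d/np.linalg.norm(d), "top est .401,.362 / scene .396,.362")
im=cv2.imread("pics/top4.png")
x=cv2.resize(cv2.imread("pics/top0.png")[252:282,176:216],(800,600),interpolation=cv2.INTER_CUBIC);cv2.imwrite("pics/z7.png",x)
```

```text
[[0.4326 0.359 ]
 [0.427  0.34  ]
 [0.3938 0.3529]
 [0.4011 0.3712]] [0.41363052 0.35576746] 0.034683899434792366 -21.26535817108796
0.019786806508281934 -16.597551302423014 sock [0.40058378 0.36084509] top est .401,.362 / scene .396,.362
```

View pics/z7.png

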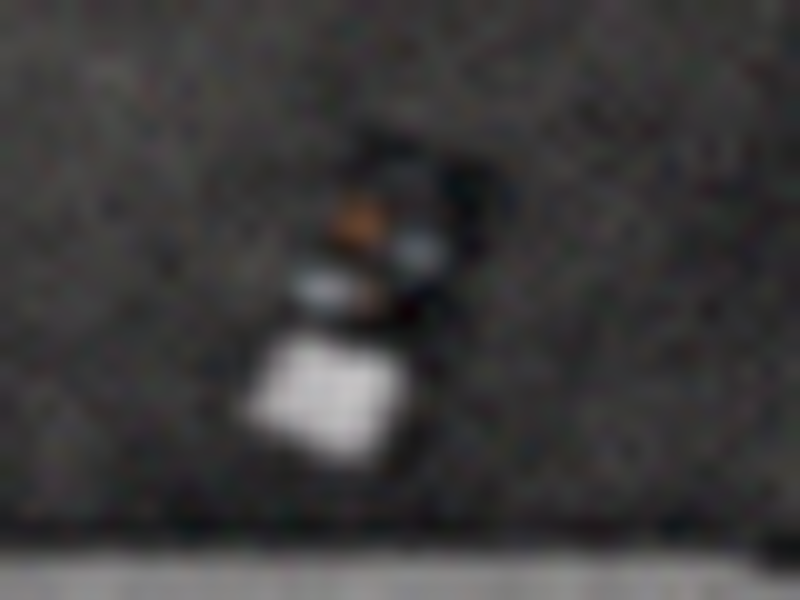

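```bash
python3 -m jog '[0.034,-0.009,-0.026,0.02,0, 0.034,0,0,0.02,-1, 0.034,0,0,0.02,-1, 0.034,0,0,0.02,-1, 0.034,0,0,0,-1, 0.034,0,0,0,-1, 0.034,0,0,0,-1, 0.034,0,0,0,-1.05, 0.034,0,0,0,0]'
```

```text
time: 30.22
position: [0.4008, 0.3587, 0.0939]
tool_rot: [0.188, 0.982, -0.0, -0.0]
ft_force: [-0.1, 0.1, -0.2]
grip_width: 0.0341
grip_force: 0.0
```

```bash
python3 -m jog '[0.034,0.001,0.003,0.03,0, 0.034,0,0,0.025,0, 0.034,0,0,0.01,0, 0.034,0,0,0.002,0, 0.034,0,0,0,0, 0.008,0,0,0,0, 0.008,0,0,0,0, 0.008,0,0,0,0, 0.008,0,0,0,0, 0.008,0,0,0,0]' 15
```

```text
time: 31.48
position: [0.4003, 0.3636, 0.0273]
tool_rot: [0.186, 0.983, 0.0, 0.0]
ft_force: [0.6, 0.5, 4.2]
grip_width: 0.0144
grip_force: 15.0
```

```bash
python3 -m jog '[0.008,0,0,-0.005,0, 0.008,0,0,-0.02,0, 0.008,0,0,-0.04,0, 0.008,0,0,-0.035,-1, 0.008,0,0,0,-1, 0.008,-0.012,-0.02,0,0, 0.008,-0.021,-0.04,0,0, 0.008,-0.021,-0.04,0,0, 0.008,-0.021,-0.04,0,0, 0.008,-0.021,-0.04,0,0, 0.008,-0.018,-0.025,0,0, 0.008,-0.012,-0.018,0,0, 0.008,0,0,0,0, 0.008,0,0,0,0]'
python3 - <<'E'
from h import *
im=robot.camera("scene");cv2.imwrite("pics/z8.png",cv2.resize(im[185:305,220:360],(700,600),interpolation=cv2.INTER_CUBIC))
E
```

```text
time: 33.22
position: [0.5195, 0.1381, 0.1267]
tool_rot: [0.012, 1.0, 0.0, -0.001]
ft_force: [-0.1, -0.6, -0.7]
grip_width: 0.0137
grip_force: 15.0
```

View pics/z8.png

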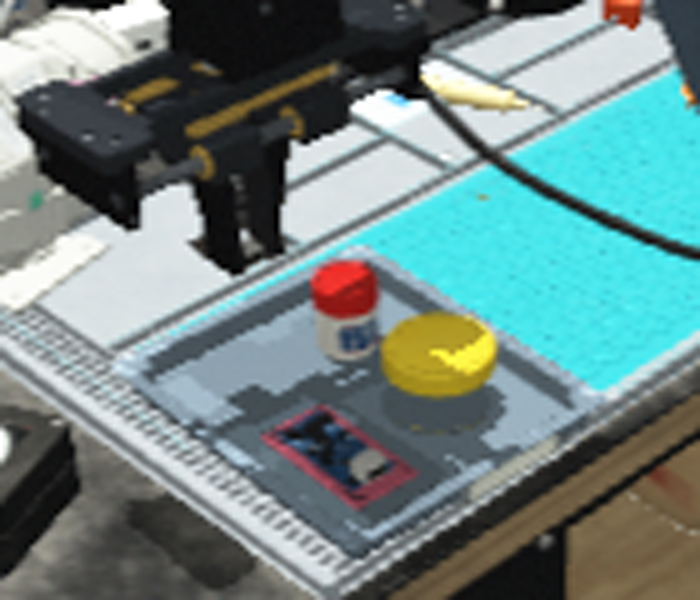

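```bash
python3 -m jog '[0.008,0,-0.0015,0.03,0, 0.008,0,0,0.025,0, 0.008,0,0,0.02,0, 0.008,0,0,0.007,0, 0.008,0,0,0.003,0, 0.008,0,0,0.0012,0, 0.008,0,0,0,0]'; python3 -m jog '[0.03,0,0,0,0, 0.03,0,0,0,0, 0.03,0,0,0,0, 0.03,0,0,-0.02,0, 0.03,0,0,-0.04,0, 0.06,0,0,-0.05,0, 0.06,0.005,0.03,0,0, 0.06,0.006,0.04,0,0, 0.06,0.006,0.045,0,0, 0.06,0.007,0.045,0,0, 0.06,0.006,0.04,0,0, 0.06,0.003,0.02,0,0, 0.06,0,0,0,0]'
python3 - <<'E'
from h import *
im=robot.camera("scene");tp=robot.camera("top");cv2.imwrite("pics/t9.png",tp)
cv2.imwrite("pics/z9.png",np.hstack([cv2.resize(im[205:305,235:335],(400,400),interpolation=cv2.INTER_CUBIC),cv2.resize(tp[195:285,250:340],(400,400),interpolation=cv2.INTER_CUBIC)]))
E
```

```text
time: 34.15
position: [0.5209, 0.136, 0.0413]
tool_rot: [0.012, 1.0, 0.0, 0.001]
ft_force: [0.4, -0.2, -0.5]
grip_width: 0.0141
grip_force: 15.0
time: 35.78
position: [0.4927, 0.3572, 0.1505]
tool_rot: [0.012, 1.0, -0.0, 0.0]
ft_force: [0.6, -0.7, 0.1]
grip_width: 0.0598
grip_force: 0.0
```

View pics/z9.png

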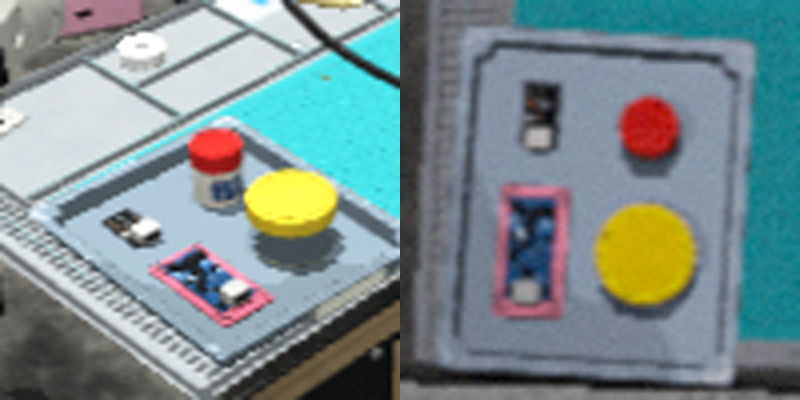

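Module lies straight behind the board, all in order. A crumpled wipe flanks the pot, so I'll grip it diagonally (tool yaw 48°).

```bash
python3 -m jog '[0.05,0,-0.003,0,1, 0.05,0,0,0,1, 0.05,0,0,0,1, 0.05,0,0,0,1, 0.05,0,0,0,1, 0.05,0,0,0,1, 0.05,0,0,0,1, 0.05,0,0,0,1, 0.05,0,0,0,1, 0.05,0,0,0,1, 0.05,0,0,0,1, 0.05,0,0,0,1, 0.05,0,0,0,1, 0.05,0,0,0,0]'
python3 - <<'E'
from h import *
tp=cv2.imread("pics/t9.png");sc=cv2.imread("pics/scene4.png")
cv2.imwrite("pics/z10.png",cv2.resize(sc[290:350,165:245],(800,600),interpolation=cv2.INTER_CUBIC))
E
```

```text
time: 37.62
position: [0.4934, 0.3519, 0.1506]
tool_rot: [0.912, 0.411, -0.0, 0.0]
ft_force: [0.4, 0.2, -0.1]
grip_width: 0.0501
grip_force: 0.0
```

View pics/z10.png

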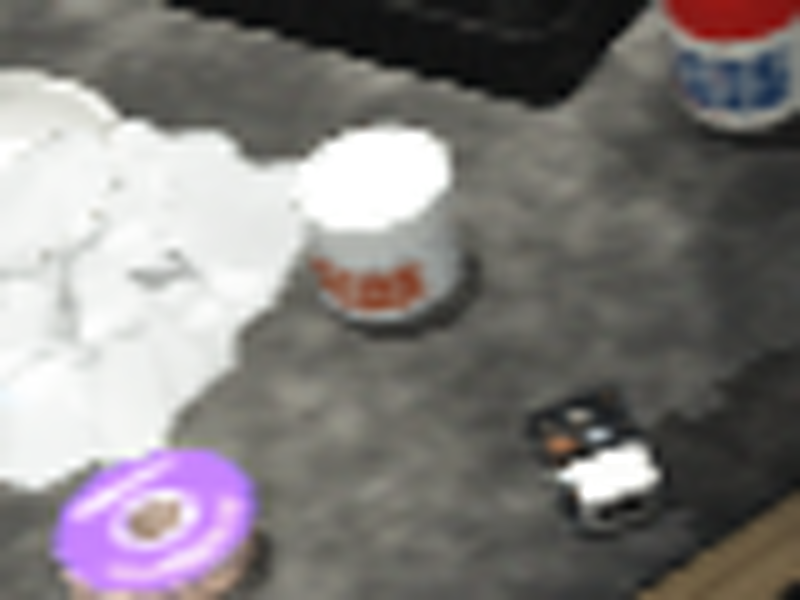

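```bash
python3 -m jog '[0.05,0.002,-0.001,0.03,0, 0.05,0,0,0.035,0, 0.05,0,0,0.025,0, 0.05,0,0,0.015,0, 0.05,0,0,0.005,0, 0.05,0,0,0,0, 0.025,0,0,0,0, 0.025,0,0,0,0, 0.025,0,0,0,0, 0.025,0,0,0,0, 0.025,0,0,0,0]' 15
python3 - <<'E'
from h import *
im=cv2.imread("pics/t9.png")
hs=cv2.cvtColor(im,cv2.COLOR_BGR2HSV).astype(int);h,s=hs[...,0],hs[...,1]
def f(m,b,z):
    k=np.zeros_like(m);x0,y0,x1,y1=b;k[y0:y1,x0:x1]=m[y0:y1,x0:x1];p=np.argwhere(k)[:,::-1];e=(p.min(0)+p.max(0))/2;return ray("top",*e,z)[:2].round(4),ray("top",*p.mean(0),z)[:2].round(4)
A=lambda X,Y,z:ray("top",250+(X-400)*90/400,195+Y*90/400,z)[:2].round(4)
print("tub",f((h>18)&(h<35)&(s>150),(300,230,320,270),.05),"jar",f(((h<8)|(h>172))&(s>150),(300,210,320,235),.056))
print("board",A(531,250,.019),"sock",A(525,289,.028),"mod sock",A(537,137,.025),"mod",A(541,115,.016))
E
```

```text
time: 39.0
position: [0.494, 0.356, 0.0414]
tool_rot: [0.912, 0.411, 0.001, -0.0]
ft_force: [-0.4, -0.1, 4.9]
grip_width: 0.0334
grip_force: 15.0
tub (array([0.4544, 0.065 ]), array([0.4545, 0.0669])) jar (array([0.5252, 0.0705]), array([0.5252, 0.0714]))
board [0.4573 0.1382] sock [0.4341 0.1399] mod sock [0.5221 0.1364] mod [0.5363 0.1355]
```

```bash
python3 -m jog '[0.025,0,0,-0.01,0, 0.025,0,0,-0.03,0, 0.025,0,0,-0.04,0, 0.025,0,0,-0.03,-1, 0.025,0,0,0,-1, 0.025,0,0,0,-1, 0.025,0,0,0,-1, 0.025,-0.03,-0.004,0,0, 0.025,-0.045,-0.005,0,0, 0.025,-0.045,-0.005,0,0, 0.025,-0.045,-0.005,0,0, 0.025,-0.045,-0.005,0,0, 0.025,-0.045,-0.005,0,0, 0.025,-0.03,-0.003,0,0, 0.025,0,0,0,0, 0.025,0,0,0,0]'
```

```text
time: 41.0
position: [0.4544, 0.0721, 0.1508]
tool_rot: [0.716, 0.698, 0.0, -0.0]
ft_force: [0.3, 0.7, -0.4]
grip_width: 0.0335
grip_force: 15.0
```

```bash
python3 -m jog '[0.025,-0.001,0,0.02,0, 0.025,0,0,0.02,0, 0.025,0,0,0.012,0, 0.025,0,0,0.005,0, 0.025,0,0,0.0015,0, 0.025,0,0,0.001,0, 0.025,0,0,0,0]'
python3 - <<'E'
from h import *
print(robot.get_obs()["ft_force"]);im=robot.camera("scene");cv2.imwrite("pics/z11.png",cv2.resize(im[205:305,235:335],(500,500),interpolation=cv2.INTER_CUBIC))
E
```

```text
time: 41.88
position: [0.4546, 0.0707, 0.0915]
tool_rot: [0.716, 0.698, 0.0, 0.0]
ft_force: [-0.1, -0.4, -0.5]
grip_width: 0.0334
grip_force: 15.0
[-0.13152014 -0.38637176 -0.51893358]
```

View pics/z11.png

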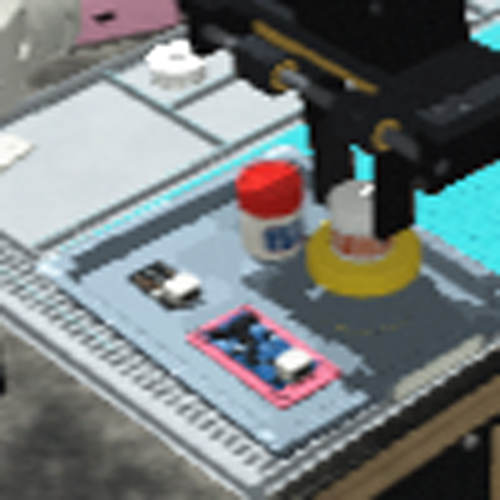

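The pot sits centred on the tub, so I release and retreat upwards.

```bash
python3 -m jog '[0.025,0,0,0.0005,0, 0.05,0,0,0,0, 0.05,0,0,0,0, 0.05,0,0,0,0, 0.05,0,0,-0.02,0, 0.05,0,0,-0.04,0, 0.05,0,0,-0.05,0, 0.05,0.03,0,-0.03,0, 0.05,0.05,0,0,0, 0.05,0.05,0,0,0, 0.05,0.05,0,0,0, 0.05,0.05,0,0,0, 0.05,0.04,0,0,0, 0.05,0,0,0,0]'
python3 - <<'E'
from h import *
im=robot.camera("scene");tp=robot.camera("top")
f=lambda x:cv2.resize(x,(400,400),interpolation=cv2.INTER_CUBIC)
cv2.imwrite("pics/z12.png",np.hstack([f(im[205:305,235:335]),f(tp[195:285,250:340])]))
A=lambda X,Y,z:ray("top",250+(X-400)*90/400,195+Y*90/400,z)[:2].round(4)
cv2.imwrite("pics/t12.png",tp)
for l in("test_fixture","clamp_handle","amber_tape"):print(l,[(q["conf"],q["extent"]) for q in robot.look_for("top",l)[:1]])
E
```

```text
time: 43.68
position: [0.4608, 0.343, 0.2303]
tool_rot: [0.715, 0.7, 0.0, -0.0]
ft_force: [0.8, -0.8, 0.1]
grip_width: 0.0496
grip_force: 0.0
test_fixture [(0.87, [480.1, 217.5, 32.5, 89.8])]
clamp_handle []
amber_tape [(0.73, [448.4, 216.2, 18.9, 26.0])]
```

View pics/z12.png

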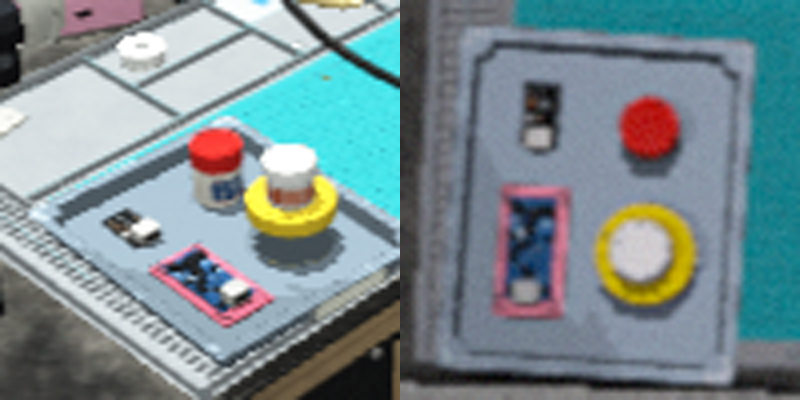

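Everything is in place: pot (641,250) over tub (646,254), about 2 mm apart after parallax. The fixture outline is longer with the handle back, so the clamp is still open. Handing in.

```bash
python3 -c "
from rig import robot
print(robot.hand_in())"
```

```text
the job is handed in; nothing more can be done
None
```

I handed the job in at about 44 s of the 122 s limit, but the hand-in returned no verdict: the clamp is open, the board is on the pad with its socket to the front, the tub, pot, jar and module are in place around it, and the gripper is empty and clear.

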